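Hang a temperature probe free in the calibration well

ROBOT

A 6-joint arm with a two-finger parallel gripper is mounted at the origin on the work surface. World frame = base frame: x ahead of the robot, y to its left, z up, the work surface at z = 0. Lengths are in m, angles in rad, forces in N, time in s.
With the tool pointing down it reaches from about 0.275 to 0.75 m from the base axis. Payload 10.2 kg.
Tool frame: the origin (TCP) lies midway between the tips of the shut fingers; the grasp point (between the pads) lies 19 mm behind it; z points along the fingers, y is the line along which they close (so a half turn about z gives the same grasp; the last joint's range is limited). The gripper opens to 88 mm and grips with 3 to 60 N. Pads are 18 mm wide; open, the fingers measure 123 mm over their backs; the gripper's body (75 mm by 187 mm) begins 45 mm behind the grasp point.
Start: joints at [1.081, 0.313, 1.498, -0, 1.331, -0.223], TCP at [0.138, 0.506, 0.239] pointing down, gripper open.
Joint ranges: [-2.94, 2.94], [-0.97, 2.17], [0.19, 2.56], [-1.23, 4.37], [0.02, 3.11], [-2.88, 2.88]. Speed limits (rad/s): [2.39, 2.39, 3.01, 3.14, 3.14, 3.14].

INTERFACE

Orientations are given as a unit quaternion [w, x, y, z].
In Python, from plant import readout, cams, r gives the robot as it stands. The module is installed in compiled form; this text tells all that it offers.
- The arm moves only by the shell command python3 -m crank 'ROWS' [FORCE]. ROWS is text: rows parted by semicolons, each of 7 numbers parted by spaces: the finger opening in m, from 0 to 0.0881, then the shift along the tool's x, y, z in m, then the turn, a rotation vector about the tool's x, y, z in rad. In form: gripper tx ty tz ax ay az; .... A call has exactly 8 rows; each row is the pose to reach, as a shift and turn from the pose commanded when the call began, along the tool's axes at that moment; what a row does not reach only later rows make up. A row lasts 1/10 s, in which the tool goes at most 50 mm and 8.59 degrees, less where a joint would pass 70% of its speed; a pose out of reach is approached as far as the arm can. A call with a gripper value outside its range is refused whole. The fingers move at their own pace and stop on an object; FORCE is the grip in N (left out, the last holds). Time passes only in rows, so rows that repeat a pose let the fingers close, or fill a call up. It gives the time, the measured TCP pose, the force, the opening and the grip force at its end, in the units of the state.
- readout.get_obs(): the state, without advancing time (a new reading comes with each control period).
- cams.capture(name): name is "side" or "top" or "wrist"; returns the picture (420x560x3 uint8, red, green, blue); there is no depth.
- cams.calibration(name): a dict with "camera_matrix" (3x3 intrinsics, pixels), "dist_coeffs" ([k1, k2, p1, p2, k3] as OpenCV has them; the pictures are not rectified), "R" (3x3) and "t" (3): a world point X has camera coordinates R X + t. Camera axes: x right, y down, z forward; pixel columns grow to the right and rows downward; lengths in m; the calibration is good to about 2 mm. A picture is of the moment at which its call begins: read the wrist's pose just before it. calibration takes no time and is no camera call; for the wrist camera it gives the pose at the moment of the call.
- r.job_done(): hands the job in; it is judged then, once.
Trained networks look in the newest picture that a camera, given by its name, has taken for a name from the list of things; names that differ only in an ending like _2 or _b are one class to them, and where a whole thing is asked for, a point or a joint stands for the part that bears it (a point fixed in the world has none). Each returns a list of dicts, best first, with "confidence" (0 to 1); they miss things now and then, are a little off and sometimes report something else, mostly with a low value. They report only what shows in the picture. A call takes as long as a camera call. They do not tell look-alikes from the thing itself.
- cams.find_in(camera, thing): "xyz" ([x, y, z] in m, in the coordinates of the camera as it stood for that picture, good to about 4 mm: the middle of the surface that is visible of it).
The state is a dict: "t": time; "joint_positions": joint angles; "qd": joint speeds; "effort": joint torques, N m; "tcp_pos": TCP position; "eef_rot": TCP orientation; "contact_force": force on the tool from outside, world axes, zero at the start; "wrist_torque": the same for the moment, N m; "gripper_width": opening from 0.0 (shut) to 1.0 (fully open); "gripper_force": force on a finger pad.
Only numpy, scipy, OpenCV 4.12 (cv2) and the standard library are available. Lean on these libraries where they do the work, as an engineer would, in place of code of your own. Each camera call takes 0.05 s, during which the arm holds its last target. There are 200 camera calls.

TASK

Lift the black lid off the calibration well by its yellow knob and set it down gently, knob up, on the round green mat. Then take the orange-handled probe out of the rack and lower it upright into the well's hole without touching the hole's walls, until the red band on the rod is level with the top face of the well. Finish holding it there, still and in the middle of the hole, hanging from the gripper alone; leave the blue-handled probe and the other parts on the bench where they are.

Things in the scene. Friction and masses are not known exactly. Their poses are not given: they have to be found in the camera images.
- well: Calibration well, fixed: upright blue and aluminium cylinder 84 mm in diameter, flat top face 100 mm above the bench, on a 116 x 116 x 8 mm steel base plate. A round vertical hole 26 mm in diameter goes down the middle of the top for 30 mm, then opens into a 72 mm wide chamber whose floor is 84 mm below the top face. Origin: centre of its underside; z up along the hole.
- bore_mouth (a point): Centre of the guide hole, in the plane of the well's top face (100 mm above the bench). Covered by the lid at the start.
- lid: Loose black round lid, 96 mm wide, 0.14 to 0.28 kg; round yellow knob on top, 26 mm wide, 36 mm tall. An 8 mm deep skirt (3 mm thick, 3 mm of play) hangs round the well's outside; its 6 mm disc rests on the well's top face. Origin: centre of the skirt's lower edge (92 mm above the bench at the start); disc's top 14 mm, knob's top 50 mm above it; z up through the knob.
- mat: Round green mat, 170 mm in diameter, 3 mm thick, fixed on the bench: where the lid goes. Left or right of the well. Origin: centre of its underside.
- rack: Grey probe rack, fixed on the bench, on the other side of the well from the mat: 180 (x) x 80 (y) x 125 mm tall, a base plate and an 8 mm top plate on four thin posts. Two 14 mm holes through the top plate on its x axis, 40 mm either side of the middle, each with a probe hanging in it. Origin: centre of its underside; x along the row of holes, z up.
- probe: Probe to use, 0.08 to 0.17 kg, hanging upright in one of the rack's holes. Steel rod 10 mm in diameter; 110 mm above the tip a steel collar, 29 mm wide, 6 mm thick, rests on the rack's top plate; then a round orange handle 25 mm in diameter, from 116 to 165 mm above the tip. Origin: centre of the rod's lower tip (15 mm above the bench in the rack); z up along the rod.
- probe_band (a point): Centre of the probe's red band: on the rod's axis, 60 mm above the tip; the band is 16 mm tall.
- spare_probe: The other probe in the rack, same shape with a blue handle and a black band: to be left alone. Origin: centre of its lower tip.
- tee: Loose brass tee fitting, about 70 x 43 x 26 mm, on the bench near the robot: leave alone. Origin: centre of its underside.
- gauge: Loose round pressure gauge 64 mm in diameter, 33 mm tall, lying face up, with a brass stem: leave alone. Origin: centre of its underside.
- bottle: Amber bottle, 56 mm in diameter, 110 mm tall, beyond the well: leave alone. Origin: centre of its underside.
- wrench: Wrench 170 mm long lying on the far part of the bench: leave alone. Origin: centre of its underside.
- screwdriver: Screwdriver 170 mm long lying on the far part of the bench: leave alone. Origin: centre of its underside.
There are look-alikes about, which are no part of the job. Of the things like the lid, leave any that is turquoise; of the rest the smaller one is meant.

How it is judged:
By the outcome, as a careful person would: the job done as asked, in the order asked, and still so for the second after the job is handed in, while the arm keeps its last pose, push and grip.
It also fails if it takes over 67 s, if anything falls off the work surface, if the arm or the gripper's body presses on something with over 40 N, if the wrist force passes 120 N, or if a joint passes its speed limit or range.

## Working session

There is one attempt and no reset: what is moved stays moved. The work goes in short steps, Python scripts to look and compute and a shell command to move; the robot and the scene stay as the last step left them, time stands still between calls to the robot, and variables do not carry over. Pictures are saved under pics/ and viewed, at most 13 in all, crops included, and the job is handed in when it is done.

```bash
mkdir -p pics
cat > h.py <<'E'
import numpy as np, cv2
from plant import readout, cams, r
from scipy.spatial.transform import Rotation as Ro
def cap(n,f=None):
    c=cams.calibration(n); im=cams.capture(n)
    if f: cv2.imwrite('pics/'+f,im[:,:,::-1])
    return im,c
def find(n,th,c,k=3):
    R,t=np.array(c['R']),np.array(c['t'])
    return [(round(d['confidence'],2),(R.T@(np.array(d['xyz'])-t)).round(4).tolist(),proj(c,R.T@(np.array(d['xyz'])-t)).round().tolist()) for d in cams.find_in(n,th)[:k]]
def proj(c,X):
    R,t=np.array(c['R']),np.array(c['t'])
    return cv2.projectPoints(np.array(X,float).reshape(-1,1,3),cv2.Rodrigues(R)[0],t,np.array(c['camera_matrix']),np.array(c['dist_coeffs']))[0].reshape(-1,2).squeeze()
def ray(c,uv,z):
    R,t=np.array(c['R']),np.array(c['t'])
    p=cv2.undistortPoints(np.array(uv,float).reshape(-1,1,2),np.array(c['camera_matrix']),np.array(c['dist_coeffs'])).reshape(-1,2)
    d=np.c_[p,np.ones(len(p))]@R; o=-R.T@t
    return o+d*((z-o[2])/d[:,2])[:,None]
def st():
    o=readout.get_obs(); return o
def rot(o):
    q=o['eef_rot']; return Ro.from_quat([q[1],q[2],q[3],q[0]])
def shift(X,o=None):
    o=o or st(); return rot(o).inv().apply(np.array(X)-o['tcp_pos']).round(4)
E
python3 - <<'E'
from h import *
o=st(); print(o['t'],o['tcp_pos'],o['eef_rot'],rot(o).as_matrix().round(3))
for n in ['top','side']:
    im,c=cap(n,n+'1.png')
    print(n,'cam at',(-np.array(c['R']).T@c['t']).round(3))
    for th in ['lid','well','mat','rack','probe','spare_probe']:
        print(th,find(n,th,c))
a=[cv2.imread('pics/%s1.png'%n) for n in('top','side')]
E
```

```text
0.0 [0.13831426 0.50620173 0.23817794] [-2.18451907e-04  1.33014394e-01  9.91113909e-01 -5.86147429e-04] [[-0.965  0.264 -0.001]
 [ 0.264  0.965 -0.001]
 [ 0.    -0.001 -1.   ]]
top cam at [0.446 0.021 1.215]
lid [(0.87, [0.5142, -0.0005, 0.1049], [275.0, 206.0]), (0.82, [0.2893, 0.3067, 0.0153], [160.0, 296.0]), (0.8, [0.5564, -0.1607, 0.0145], [333.0, 192.0])]
well [(0.62, [0.5007, 0.0082, 0.0121], [271.0, 214.0])]
mat [(0.61, [0.504, 0.2597, 0.0019], [178.0, 215.0])]
rack [(0.63, [0.3693, 0.1288, 0.0233], [226.0, 264.0]), (0.35, [0.5004, 0.0071, 0.0068], [271.0, 214.0])]
probe [(0.52, [0.5079, -0.2999, 0.1749], [403.0, 205.0])]
spare_probe [(0.61, [0.5889, -0.2886, 0.1784], [398.0, 170.0])]
side cam at [-0.089 -0.728  0.955]
lid [(0.92, [0.2767, 0.2904, 0.0245], [143.0, 215.0]), (0.73, [0.5051, -0.0085, 0.106], [280.0, 213.0]), (0.71, [0.5446, -0.1718, 0.013], [336.0, 270.0])]
well [(0.63, [0.4864, -0.0269, 0.0143], [279.0, 247.0])]
mat [(0.73, [0.5076, 0.2537, 0.0046], [222.0, 192.0])]
rack [(0.57, [0.5255, -0.3143, 0.1223], [381.0, 278.0])]
probe [(0.71, [0.5078, -0.3149, 0.1539], [377.0, 273.0]), (0.66, [0.359, 0.1191, 0.0291], [204.0, 235.0])]
spare_probe [(0.52, [0.585, -0.2988, 0.159], [396.0, 249.0]), (0.16, [0.7232, 0.2562, 0.0217], [279.0, 158.0])]
```

View pics/top1.png

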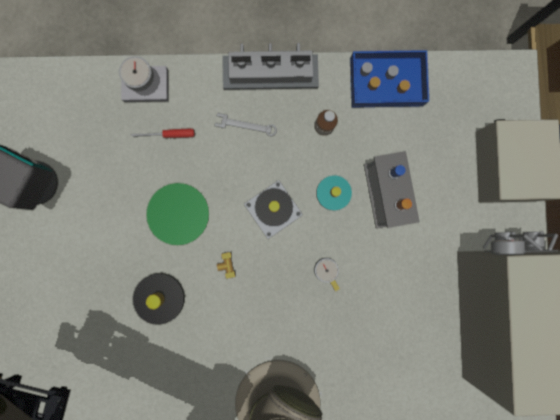

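View pics/side1.png

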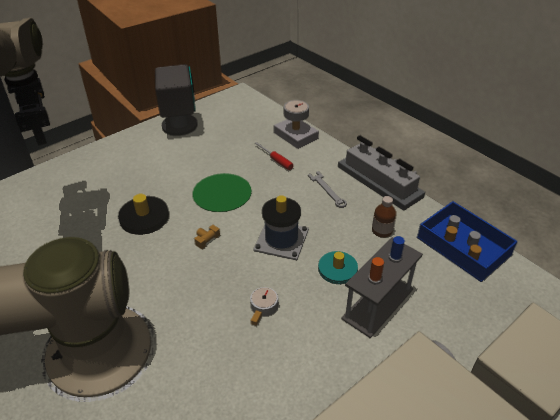

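The top view shows the lid (yellow knob at 274,207) on the well, the mat at (178,214), a turquoise lid at (334,193), a larger black lid at (158,298), and the rack with the orange handle at (405,204) and the blue one at (398,171). The side view agrees, with the knob at (281,204) and the orange handle at (377,270). Next I'll refine these positions by colour.

```bash
cat >> h.py <<'E'
HS={'y':((22,120,90),(34,255,255)),'o':((5,150,90),(15,255,255)),'g':((50,120,40),(75,255,255)),'b':((105,150,60),(122,255,255)),'red':((0,150,60),(4,255,255))}
def blob(im,k,near,rad=25):
    h=cv2.cvtColor(im,cv2.COLOR_RGB2HSV); m=cv2.inRange(h,*HS[k])
    mm=np.zeros_like(m); cv2.circle(mm,tuple(int(v) for v in near),rad,255,-1); m&=mm
    n,l,s,ce=cv2.connectedComponentsWithStats(m)
    if n<2: return None
    i=1+np.argmax(s[1:,4]); return ce[i],s[i].tolist()
def tri(cs,uvs):
    from scipy.optimize import least_squares
    return least_squares(lambda X:np.concatenate([proj(c,X)-u for c,u in zip(cs,uvs)]),[.5,0,.1]).x
E
python3 - <<'E'
from h import *
I={n:cv2.imread('pics/%s1.png'%n)[:,:,::-1].copy() for n in('top','side')}
C={n:cams.calibration(n) for n in I}
for k,nm,a,b,rad,z in [('y','knob',(274,207),(281,204),12,.14),('o','orange',(405,204),(377,270),16,.175),('b','blue',(398,171),(397,249),16,.175),('g','mat',(178,214),(222,192),45,.003)]:
    A=blob(I['top'],k,a,rad);B=blob(I['side'],k,b,rad)
    print(nm,A,B,'top@z',ray(C['top'],[A[0]],z).round(4),'side@z',ray(C['side'],[B[0]],z).round(4),'tri',tri([C['top'],C['side']],[A[0],B[0]]).round(4))
print(shift([.509,.003,.30]))
E
```

```text
knob (array([273.76086957, 205.93478261]), [269, 201, 11, 11, 92]) (array([280.8       , 198.83333333]), [276, 196, 11, 7, 60]) top@z [[0.5132 0.0021 0.14  ]] side@z [[0.5161 0.0012 0.14  ]] tri [0.5144 0.0013 0.1407]
orange (array([408.        , 200.63636364]), [405, 199, 6, 5, 11]) (array([377.60465116, 261.06976744]), [372, 257, 12, 9, 86]) top@z [[ 0.5167 -0.3112  0.175 ]] side@z [[ 0.516  -0.3059  0.175 ]] tri [ 0.5148 -0.3086  0.1786]
blue (array([399.62962963, 169.94444444]), [396, 166, 8, 9, 54]) (array([398.14925373, 240.1641791 ]), [393, 237, 11, 8, 67]) top@z [[ 0.5892 -0.2941  0.175 ]] side@z [[ 0.5941 -0.2937  0.175 ]] tri [ 0.5902 -0.2945  0.1777]
mat (array([176.96780029, 213.59081042]), [148, 184, 60, 60, 2764]) (array([221.58806147, 192.40661939]), [193, 174, 58, 38, 1692]) top@z [[0.5067 0.2609 0.003 ]] side@z [[0.5067 0.2547 0.003 ]] tri [ 0.5083  0.261  -0.002 ]
[-0.4902 -0.3879 -0.0613]
```

```bash
python3 -m crank '0.088 -0.03 -0.024 -0.004 0 0 0;0.088 -0.065 -0.05 -0.008 0 0 0;0.088 -0.10 -0.08 -0.01 0 0 0;0.088 -0.14 -0.11 -0.01 0 0 0;0.088 -0.18 -0.14 -0.01 0 0 0;0.088 -0.22 -0.17 -0.01 0 0 0;0.088 -0.26 -0.20 -0.01 0 0 0;0.088 -0.29 -0.23 -0.01 0 0 0' 30; python3 -c "
from h import *
print(shift([.5145,.0015,.25]))"
```

```text
t: 1.5
tcp_pos: [0.3588, 0.2061, 0.2489]
eef_rot: [0.0, 0.133, 0.991, 0.0]
contact_force: [0.2, 0.4, 0.1]
gripper_width: 0.996
gripper_force: 0.0
[-0.2043 -0.1561 -0.001 ]
```

```bash
python3 -m crank '0.088 -0.03 -0.024 0 0 0 0;0.088 -0.065 -0.05 0 0 0 0;0.088 -0.10 -0.08 0 0 0 0;0.088 -0.14 -0.11 0 0 0 0;0.088 -0.175 -0.135 0 0 0 0;0.088 -0.195 -0.15 0 0 0 0;0.088 -0.204 -0.156 0 0 0 0;0.088 -0.204 -0.156 0 0 0 0' 30
python3 - <<'E'
from h import *
o=st();im,c=cap('wrist','w1.png')
print('cam',(-np.array(c['R']).T@c['t']).round(3),np.array(c['R']).round(3).tolist(),o['tcp_pos'])
p=proj(c,[.5145,.0015,.141]);print('knob pred',p)
for th in ['lid','well']: print(find('wrist',th,c))
b=blob(im,'y',p,120);print(b, b and ray(c,[b[0]],.142).round(4))
E
```

```text
t: 2.3
tcp_pos: [0.5134, 0.0035, 0.2484]
eef_rot: [-0.0, 0.134, 0.991, 0.0]
contact_force: [0.1, -0.0, -0.4]
gripper_width: 1.002
gripper_force: 0.0
cam [0.436 0.025 0.394] [[0.264, 0.965, -0.001], [0.917, -0.25, 0.31], [0.299, -0.083, -0.951]] [0.51338026 0.00348876 0.24844747]
knob pred [275.15872913 211.3753295 ]
[(0.97, [0.5442, -0.152, 0.0148], [160.0, 234.0]), (0.69, [0.505, 0.0034, 0.105], [275.0, 188.0]), (0.48, [0.5083, -0.3031, 0.0517], [18.0, 249.0])]
[(0.81, [0.4724, 0.0157, 0.0068], [278.0, 136.0])]
(array([274.23177843, 210.95335277]), [260, 196, 30, 30, 686]) [[0.5137 0.001  0.142 ]]
```

View pics/w1.png

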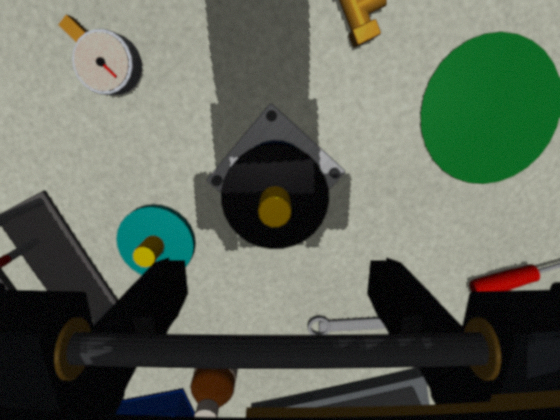

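The wrist view shows the knob centred at (274,211) between the fingers, matching the estimate. I'll descend and grip.

```bash
python3 -m crank '0.088 -0.001 -0.002 0.03 0 0 0;0.088 -0.001 -0.002 0.06 0 0 0;0.088 -0.001 -0.002 0.09 0 0 0;0.088 -0.001 -0.002 0.115 0 0 0;0.088 -0.001 -0.002 0.13 0 0 0;0.088 -0.001 -0.002 0.136 0 0 0;0.088 -0.001 -0.002 0.136 0 0 0;0.06 -0.001 -0.002 0.136 0 0 0' 30; python3 -m crank '0.015 0 0 0 0 0 0;0.015 0 0 0 0 0 0;0.015 0 0 0 0 0 0;0.015 0 0 0 0 0 0;0.015 0 0 0 0 0 0;0.015 0 0 0 0 0 0;0.015 0 0 0 0 0 0;0.015 0 0 0 0 0 0' 30
```

```text
t: 3.25
tcp_pos: [0.5139, 0.002, 0.1137]
eef_rot: [0.001, 0.133, 0.991, -0.0]
contact_force: [1.3, -0.4, 0.3]
gripper_width: 0.931
gripper_force: 0.0
t: 4.05
tcp_pos: [0.5136, 0.0016, 0.1127]
eef_rot: [-0.0, 0.133, 0.991, -0.0]
contact_force: [-0.4, -0.4, 0.3]
gripper_width: 0.282
gripper_force: 30.0
```

```bash
python3 -m crank '0.015 0 0 -0.005 0 0 0;0.015 0 0 -0.012 0 0 0;0.015 0 0 -0.02 0 0 0;0.015 0 0 -0.03 0 0 0;0.015 0 0 -0.045 0 0 0;0.015 0 0 -0.06 0 0 0;0.015 0 0 -0.07 0 0 0;0.015 0 0 -0.07 0 0 0' 40
python3 - <<'E'
from h import *
o=st();im,c=cap('side','s2.png');im2,c2=cap('top')
print(o['contact_force'],o['wrist_torque'],o['tcp_pos'])
print(find('top','lid',c2)); print(find('top','bore_mouth',c2))
ims=im[140:280,160:340]; cv2.imwrite('pics/s2.png',cv2.resize(ims[:,:,::-1],None,fx=4,fy=4))
print('shift to over mat',shift([.507,.2585,.15]))
E
```

```text
t: 4.85
tcp_pos: [0.5142, 0.0015, 0.1843]
eef_rot: [0.001, 0.133, 0.991, -0.0]
contact_force: [-0.4, -0.2, -3.2]
gripper_width: 0.282
gripper_force: 40.0
[-0.42978101 -0.20159235 -3.15533908] [-0.00697891  0.00328334 -0.00702459] [0.51417865 0.00154049 0.18426402]
[(0.6, [0.5586, -0.1601, 0.0169], [333.0, 191.0]), (0.42, [0.4761, 0.0103, 0.1743], [271.0, 221.0])]
[(0.56, [0.4699, 0.0146, 0.0082], [269.0, 225.0])]
shift to over mat [0.0737 0.246  0.0321]
```

View pics/s2.png

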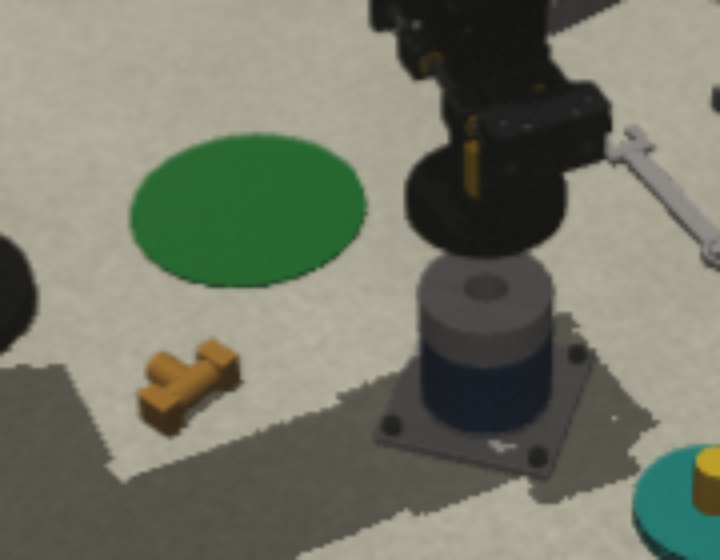

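The lid is up and clear, with the hole visible near full-frame (281,212). Next I'll carry it to the mat.

```bash
python3 -m crank '0.015 0.006 0.02 0 0 0 0;0.015 0.018 0.06 0 0 0 0;0.015 0.030 0.10 0 0 0 0;0.015 0.042 0.14 0 0 0 0;0.015 0.054 0.18 0.02 0 0 0;0.015 0.066 0.22 0.05 0 0 0;0.015 0.072 0.24 0.08 0 0 0;0.015 0.074 0.246 0.10 0 0 0' 40; python3 -m crank '0.015 0 0 0.02 0 0 0;0.015 0 0 0.035 0 0 0;0.015 0 0 0.045 0 0 0;0.015 0 0 0.05 0 0 0;0.015 0 0 0.052 0 0 0;0.015 0 0 0.052 0 0 0;0.015 0 0 0.052 0 0 0;0.015 0 0 0.052 0 0 0' 40
```

```text
t: 5.85
tcp_pos: [0.5055, 0.2605, 0.0798]
eef_rot: [-0.002, 0.132, 0.991, -0.001]
contact_force: [-0.7, -1.0, -2.3]
gripper_width: 0.285
gripper_force: 40.0
t: 6.65
tcp_pos: [0.5074, 0.2585, 0.0313]
eef_rot: [0.0, 0.133, 0.991, 0.0]
contact_force: [-0.1, -1.1, -2.7]
gripper_width: 0.286
gripper_force: 40.0
```

```bash
python3 -m crank '0.015 0 0 0.002 0 0 0;0.015 0 0 0.004 0 0 0;0.015 0 0 0.005 0 0 0;0.015 0 0 0.006 0 0 0;0.015 0 0 0.0065 0 0 0;0.015 0 0 0.007 0 0 0;0.015 0 0 0.007 0 0 0;0.015 0 0 0.007 0 0 0' 40
```

```text
t: 7.45
tcp_pos: [0.5071, 0.2585, 0.0237]
eef_rot: [0.0, 0.133, 0.991, 0.0]
contact_force: [0.1, 0.6, -2.2]
gripper_width: 0.288
gripper_force: 40.0
```

```bash
python3 -m crank '0.015 0 0 0.0005 0 0 0;0.015 0 0 0.001 0 0 0;0.015 0 0 0.0015 0 0 0;0.015 0 0 0.0015 0 0 0;0.015 0 0 0.0015 0 0 0;0.015 0 0 0.0015 0 0 0;0.015 0 0 0.0015 0 0 0;0.015 0 0 0.0015 0 0 0' 10
```

```text
t: 8.25
tcp_pos: [0.5072, 0.2585, 0.0236]
eef_rot: [0.0, 0.133, 0.991, -0.0]
contact_force: [-6.0, -2.8, 12.1]
gripper_width: 0.289
gripper_force: 10.0
```

Contact. I'll release and rise.

```bash
python3 -m crank '0.03 0 0 -0.001 0 0 0;0.035 0 0 -0.001 0 0 0;0.04 0 0 -0.001 0 0 0;0.055 0 0 -0.001 0 0 0;0.07 0 0 -0.001 0 0 0;0.085 0 0 -0.001 0 0 0;0.085 0 0 -0.01 0 0 0;0.085 0 0 -0.03 0 0 0' 10;  python3 -m crank '0.085 0 0 -0.03 0 0 0;0.085 0 0 -0.07 0 0 0;0.085 0 0 -0.11 0 0 0;0.085 0 0 -0.15 0 0 0;0.085 0 0 -0.19 0 0 0;0.085 0 0 -0.19 0 0 0;0.085 0 0 -0.19 0 0 0;0.085 0 0 -0.19 0 0 0' 10
python3 - <<'E'
from h import *
print(st()['tcp_pos'])
im,c=cap('top');print(find('top','lid',c))
im2,c2=cap('side')
im3,c3=cap('wrist'); print(find('wrist','lid',c3)); p=proj(c3,[.507,.2585,.052]);b=blob(im3,'y',p,60);print(p,b,ray(c3,[b[0]],.045))
a=cv2.resize(im[130:270,120:360],None,fx=2,fy=2); d=cv2.resize(im2[140:280,180:420],None,fx=2,fy=2)
e=cv2.resize(im3,(320,240))
cv2.imwrite('pics/c3.png',np.hstack([np.vstack([a,d]),np.vstack([e,np.zeros((320,320,3),np.uint8)])])[:,:,::-1])
cv2.imwrite('pics/top3.png',im[:,:,::-1]);cv2.imwrite('pics/side3.png',im2[:,:,::-1]);
E
```

```text
t: 9.05
tcp_pos: [0.5064, 0.2582, 0.0519]
eef_rot: [-0.001, 0.133, 0.991, -0.001]
contact_force: [-0.6, -0.5, 0.1]
gripper_width: 0.883
gripper_force: 0.0
t: 9.85
tcp_pos: [0.5066, 0.2583, 0.2411]
eef_rot: [-0.001, 0.133, 0.991, -0.0]
contact_force: [0.1, -0.6, -0.6]
gripper_width: 0.966
gripper_force: 0.0
[0.50655699 0.25828097 0.24107177]
[(0.96, [0.5546, -0.1593, 0.0142], [333.0, 192.0]), (0.69, [0.2993, 0.2585, 0.0191], [178.0, 292.0]), (0.6, [0.5124, 0.0024, 0.0097], [273.0, 209.0])]
[(0.9, [0.3393, 0.2942, 0.0184], [268.0, 5.0]), (0.88, [0.503, 0.2599, 0.0155], [278.0, 174.0])]
[277.70332427 185.16282972] (array([277.21461187, 185.5913242 ]), [266, 174, 24, 24, 438]) [[0.50893074 0.25745131 0.045     ]]
```

View pics/c3.png

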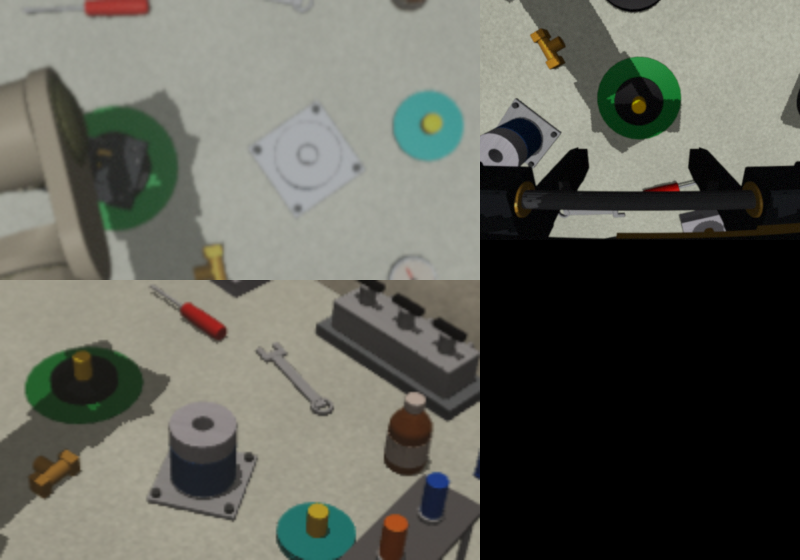

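The lid sits upright in the middle of the mat (crop 638,103), and the open well shows its hole at top full-frame (274,207). I'll stop over the well on the way, for a close look at the hole.

```bash
python3 -m crank '0.085 -0.006 -0.02 0 0 0 0;0.085 -0.018 -0.06 0 0 0 0;0.085 -0.030 -0.10 0 0 0 0;0.085 -0.042 -0.14 0 0 0 0;0.085 -0.054 -0.18 0 0 0 0;0.085 -0.066 -0.22 0 0 0 0;0.085 -0.074 -0.245 0 0 0 0;0.085 -0.074 -0.245 0 0 0 0' 10
python3 - <<'E'
from h import *
print(st()['tcp_pos'],rot(st()).as_matrix().round(4)[:,2])
im,c=cap('wrist','w4.png'); print(find('wrist','bore_mouth',c),find('wrist','well',c),find('wrist','probe',c)); 
print('pred',proj(c,[.514,.0015,.1]))
g=cv2.cvtColor(im,cv2.COLOR_RGB2GRAY); 
print(cv2.HoughCircles(cv2.GaussianBlur(g,(5,5),1),cv2.HOUGH_GRADIENT,1,30,param1=80,param2=18,minRadius=8,maxRadius=25))
T=cams.calibration('top');S=cams.calibration('side')
print(ray(T,[[273.5,209.25]],.008),ray(T,[[274,207]],.1),ray(S,[[281.5,211.5]],.1))
E
```

```text
t: 10.9
tcp_pos: [0.5139, -0.0, 0.2419]
eef_rot: [-0.0, 0.135, 0.991, -0.0]
contact_force: [0.5, 0.3, -0.2]
gripper_width: 0.965
gripper_force: 0.0
[ 5.13924286e-01 -2.23057343e-05  2.41909538e-01] [-5.e-04 -3.e-04 -1.e+00]
[(0.68, [0.5013, 0.0023, 0.0983], [276.0, 183.0]), (0.17, [0.7282, -0.1317, 0.0751], [218.0, 388.0])] [(0.89, [0.499, 0.0021, 0.0978], [275.0, 180.0])] [(0.89, [0.5086, -0.3034, 0.0523], [16.0, 251.0])]
pred [279.06401767 197.06274283]
[[[214.5 388.5  22.1]
  [278.5 198.5  15.8]
  [526.5 110.5  14.5]
  [153.5 248.5  11.4]
  [322.5 331.5  11.6]
  [116.5  56.5  15.5]]]
[[0.51253984 0.000759   0.008     ]] [[0.51307099 0.00090847 0.1       ]] [[ 0.51650284 -0.00078255  0.1       ]]
```

View pics/w4.png

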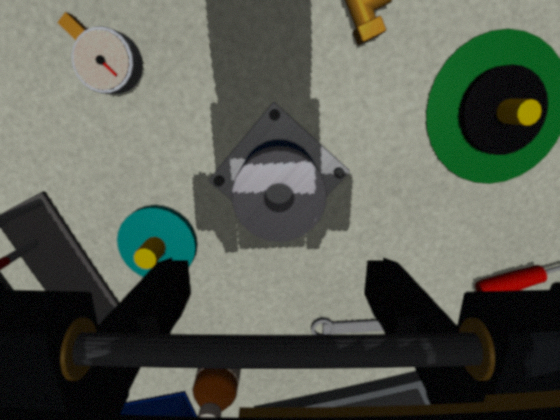

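The hole shows at (279,197), within about 1 mm of the estimate (0.514, 0.001). On to the rack.

```bash
python3 -m crank '0.085 -0.008 -0.03 -0.01 0 0 0;0.085 -0.019 -0.07 -0.02 0 0 0;0.085 -0.030 -0.11 -0.03 0 0 0;0.085 -0.041 -0.15 -0.03 0 0 0;0.085 -0.053 -0.19 -0.03 0 0 0;0.085 -0.064 -0.23 -0.03 0 0 0;0.085 -0.075 -0.27 -0.03 0 0 0;0.085 -0.082 -0.297 -0.03 0 0 0' 10
python3 - <<'E'
from h import *
I=cv2.imread('pics/w4.png'); g=cv2.cvtColor(I,cv2.COLOR_BGR2GRAY)
print(g[185:212:2,262:298:2])
o=st();print(o['tcp_pos'])
im,c=cap('wrist','w5.png'); print(find('wrist','probe',c),find('wrist','spare_probe',c),find('wrist','rack',c))
p=proj(c,[[.515,-.3085,.18],[.59,-.2945,.18]]);print(p)
for k,q in(('o',p[0]),('b',p[1])):
    b=blob(im,k,q,70);print(k,b,b and ray(c,[b[0]],.165))
E
```

```text
t: 11.9
tcp_pos: [0.5149, -0.3068, 0.2718]
eef_rot: [-0.0, 0.133, 0.991, 0.0]
contact_force: [-0.4, -0.4, -1.1]
gripper_width: 0.959
gripper_force: 0.0
[[155 156 157 146 118  85  72  68  69  70  69  79  99 131 151 155 151 151]
 [156 155 144 105  74  66  63  62  63  60  66  64  64  84 120 145 151 153]
 [154 140 111  71  63  63  62  60  65  62  65  62  64  63  84 128 149 154]
 [114  87  68  64  63  63  65  63  67  65  67  66  64  63  69  92 142 152]
 [ 72  60  55  66  65  60  60  64  61  62  63  66  66  62  62  64  98 109]
 [ 65  45  47  62  63  61  61  64  62  57  64  66  60  63  56  40  61  71]
 [ 63  46  41  57  62  60  55  63  64  64  64  63  58  63  48  37  54  68]
 [ 66  45  29  42  54  59  62  64  60  61  63  63  59  53  39  34  53  71]
 [ 65  46  32  33  42  53  60  60  60  62  60  54  49  37  37  38  61  72]
 [ 66  55  35  33  37  34  39  46  51  45  47  41  32  33  35  46  64  68]
 [ 70  62  43  34  35  33  35  34  33  36  37  35  36  36  41  57  68  70]
 [ 69  66  59  41  34  35  33  35  29  32  34  34  36  38  54  66  66  70]
 [ 68  69  68  63  48  36  35  34  36  39  37  33  39  58  67  67  67  67]
 [ 69  68  64  68  66  56  53  43  39  43  45  55  63  69  68  70  68  70]]
[ 0.5149276  -0.30675175  0.27182113]
[(0.63, [0.5042, -0.3076, 0.1823], [272.0, 203.0])] [(0.8, [0.5882, -0.2988, 0.1692], [310.0, 290.0]), (0.22, [0.7315, 0.0116, 0.0069], [539.0, 261.0])] [(0.58, [0.5357, -0.3004, 0.1285], [290.0, 217.0])]
[[274.97768651 216.51132719]
 [316.56372856 297.59771043]]
o (array([271.07166124, 210.80781759]), [258, 197, 27, 30, 614]) [[ 0.51460781 -0.31164838  0.165     ]]
b (array([311.73239437, 297.42052314]), [298, 286, 27, 24, 497]) [[ 0.59839533 -0.29900715  0.165     ]]
```

View pics/w5.png

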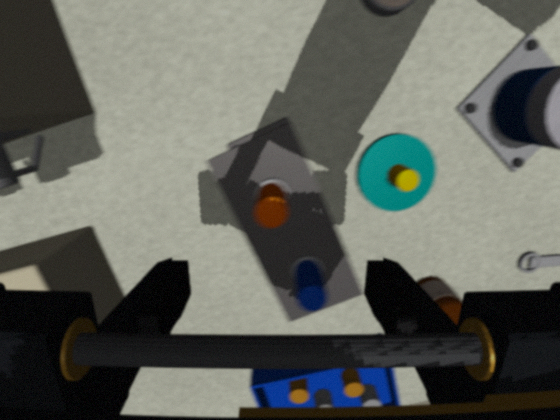

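The wrist view shows the orange handle's top disc at about (271,212) between the fingers, with the blue one at (312,297) clear of them. I'll refine the handle position with the top disc and the collar.

Run:
```python
from h import *
o=st(); c=cams.calibration('wrist'); I=cv2.imread('pics/w5.png')
print(I[190:232:2,270,2], I[212,250:296:2,2])
for z,uv in((.18,[271,212.5]),(.18,[271,213.5])): X=ray(c,[uv],z)[0];print(X.round(4))
# model fit: synth silhouette of handle (cyl r .0125 z .131-.18)
a=np.linspace(0,2*np.pi,60);m=blob(I[:,:,::-1].copy(),'o',(271,211),40)[1];print(m)
from scipy.optimize import least_squares
def f(p):
    P=proj(c,[[p[0]+.0125*np.cos(t),p[1]+.0125*np.sin(t),z] for t in a for z in(.131,.18)])
    return np.r_[P[:,0].min()-m[0],P[:,0].max()-(m[0]+m[2]-1),P[:,1].max()-(m[1]+m[3]-1)]
s=least_squares(f,[.515,-.31]);print(s.x.round(4),s.fun,shift([*s.x,.137]))
```

```text
[ 60  59  61  85 140 128 106 101 105 100  97  98  98  96  95  99  92  96
  87  60  40] [ 43  55  71  80  93  99 101 100  98  99  98  99  98  96  96  95  92  83
  80  60  52  39  41]
[ 0.5114 -0.3081  0.18  ]
[ 0.5122 -0.3083  0.18  ]
[258, 197, 27, 30, 614]
[ 0.5097 -0.3076] [-4.08922136  4.08633158  0.13743417] [ 0.0043 -0.0046  0.1349]
```

```bash
python3 -m crank '0.085 0.002 -0.002 0.03 0 0 0;0.085 0.002 -0.002 0.06 0 0 0;0.085 0.002 -0.002 0.09 0 0 0;0.085 0.002 -0.002 0.115 0 0 0;0.085 0.002 -0.002 0.13 0 0 0;0.085 0.002 -0.002 0.134 0 0 0;0.085 0.002 -0.002 0.134 0 0 0;0.06 0.002 -0.002 0.134 0 0 0' 10; python3 -m crank '0.015 0 0 0 0 0 0;0.015 0 0 0 0 0 0;0.015 0 0 0 0 0 0;0.015 0 0 0 0 0 0;0.015 0 0 0 0 0 0;0.015 0 0 0 0 0 0;0.015 0 0 0 0 0 0;0.015 0 0 0 0 0 0' 10
python3 - <<'E'
from h import *
o=st();print(o['contact_force'],o['wrist_torque'],o['tcp_pos'])
E
```

```text
t: 12.9
tcp_pos: [0.5128, -0.3065, 0.1395]
eef_rot: [0.001, 0.133, 0.991, -0.0]
contact_force: [1.0, -0.2, 1.1]
gripper_width: 0.896
gripper_force: 0.0
t: 13.7
tcp_pos: [0.5122, -0.307, 0.1382]
eef_rot: [0.0, 0.133, 0.991, -0.0]
contact_force: [0.0, -0.7, -0.7]
gripper_width: 0.279
gripper_force: 10.0
[ 0.01949939 -0.66495491 -0.73729182] [-0.10010141  0.01040302  0.00697072] [ 0.51222269 -0.3070035   0.13824918]
```

```bash
python3 -m crank '0.015 0 0 0 0 0 0;0.015 0 0 -0.003 0 0 0;0.015 0 0 -0.01 0 0 0;0.015 0 0 -0.02 0 0 0;0.015 0 0 -0.03 0 0 0;0.015 0 0 -0.04 0 0 0;0.015 0 0 -0.05 0 0 0;0.015 0 0 -0.06 0 0 0' 30; python3 -m crank '0.015 0 0 -0.01 0 0 0;0.015 0 0 -0.02 0 0 0;0.015 0 0 -0.03 0 0 0;0.015 0 0 -0.04 0 0 0;0.015 0 0 -0.05 0 0 0;0.015 0 0 -0.06 0 0 0;0.015 0 0 -0.07 0 0 0;0.015 0 0 -0.075 0 0 0' 30;  python3 - <<'E'
from h import *
o=st();print(o['contact_force'],o['wrist_torque'],o['tcp_pos'])
im,c=cap('side');im2,c2=cap('wrist');im3,c3=cap('top')
print(find('side','probe_band',c),find('wrist','probe_band',c2),find('top','probe_band',c3))
o=np.array(o['tcp_pos']);X=[o+[0,0,dz] for dz in(-.121,-.061,-.011)]
print('pred tip,band,collar',proj(c,X).round(1).tolist(),proj(c2,X).round(1).tolist())
cv2.imwrite('pics/s6.png',np.hstack([cv2.resize(im[180:320,310:450],(560,560)),im2[0:420,180:400][:,:220].copy() if 0 else cv2.resize(im2[120:330,220:300],(213,560))])[:,:,::-1])
E
```

```text
t: 14.5
tcp_pos: [0.5122, -0.3069, 0.1992]
eef_rot: [0.0, 0.133, 0.991, -0.0]
contact_force: [-0.3, -0.6, -0.9]
gripper_width: 0.273
gripper_force: 30.4
t: 15.3
tcp_pos: [0.5124, -0.307, 0.2744]
eef_rot: [0.001, 0.133, 0.991, -0.0]
contact_force: [-0.4, -0.2, -1.4]
gripper_width: 0.276
gripper_force: 30.4
[-0.42033673 -0.22515487 -1.35460914] [-0.00818071 -0.01756632 -0.02966933] [ 0.51236912 -0.30704981  0.27444941]
[(0.74, [0.7419, 0.0647, 0.0126], [327.0, 188.0]), (0.62, [0.5048, -0.3114, 0.2465], [380.0, 240.0])] [(0.62, [0.5087, -0.3065, 0.2948], [276.0, 293.0]), (0.25, [0.5016, -0.0352, 0.0183], [501.0, 103.0])] [(0.63, [0.5042, 0.2591, 0.0034], [178.0, 215.0])]
pred tip,band,collar [[375.5, 269.3], [379.2, 249.1], [382.4, 231.0]] [[277.4, 203.8], [277.3, 230.6], [277.2, 266.3]]
```

View pics/s6.png

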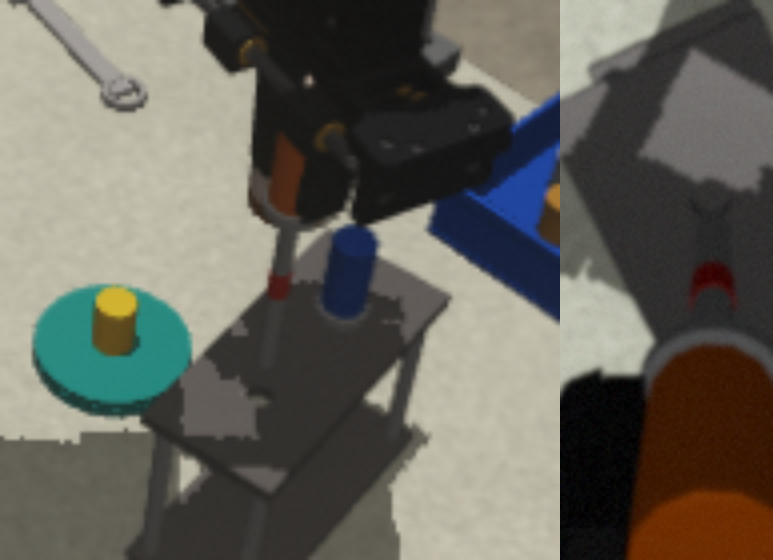

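The probe is out of the rack and hanging upright: its red band is at (380,252) in the side view and (277,227) in the wrist view. I'll carry it over the well and measure it against the hole.

```bash
python3 -m crank '0.015 0.005 0.019 0 0 0 0;0.015 0.013 0.05 0 0 0 0;0.015 0.021 0.08 0 0 0 0;0.015 0.029 0.11 0 0 0 0;0.015 0.037 0.14 0 0 0 0;0.015 0.045 0.17 0 0 0 0;0.015 0.053 0.20 0 0 0 0;0.015 0.060 0.225 0 0 0 0' 30; python3 -m crank '0.015 0.006 0.025 0 0 0 0;0.015 0.012 0.047 0 0 0 0;0.015 0.016 0.063 0 0 0 0;0.015 0.018 0.07 0 0 0 0;0.015 0.0185 0.073 0 0 0 0;0.015 0.0185 0.073 0 0 0 0;0.015 0.0185 0.073 0 0 0 0;0.015 0.0185 0.073 0 0 0 0' 30
python3 - <<'E'
from h import *
o=st();print(o['wrist_torque'],o['tcp_pos'],rot(o).as_matrix()[:,2].round(4))
im,c=cap('side','side7.png');im2,c2=cap('wrist','w7.png')
o=np.array(o['tcp_pos']);X=[o+[0,0,dz] for dz in(-.123,-.063,-.013)]+[[.514,.001,.1]]
print('pred tip,band,collar,hole',proj(c,X).round(1).tolist(),proj(c2,X).round(1).tolist())
a=cv2.resize(im[160:260,245:320],(450,600),interpolation=cv2.INTER_CUBIC);b=cv2.resize(im2[150:290,240:320],(343,600),interpolation=cv2.INTER_CUBIC)
cv2.imwrite('pics/c7.png',np.hstack([a,b])[:,:,::-1])
E
```

```text
t: 16.4
tcp_pos: [0.5134, -0.0725, 0.273]
eef_rot: [-0.0, 0.133, 0.991, 0.0]
contact_force: [0.6, 0.6, -1.3]
gripper_width: 0.275
gripper_force: 30.2
t: 17.2
tcp_pos: [0.5151, 0.0006, 0.2732]
eef_rot: [-0.0, 0.133, 0.991, -0.0]
contact_force: [-1.0, 0.3, -1.8]
gripper_width: 0.274
gripper_force: 30.2
[0.00968341 0.01951026 0.05350438] [0.51510441 0.00064099 0.27316397] [-1.e-04 -1.e-04 -1.e+00]
pred tip,band,collar,hole [[280.6, 195.9], [280.5, 176.2], [280.4, 158.7], [280.3, 211.6]] [[277.2, 203.6], [277.1, 230.0], [277.0, 265.1], [277.3, 187.4]]
```

View pics/c7.png

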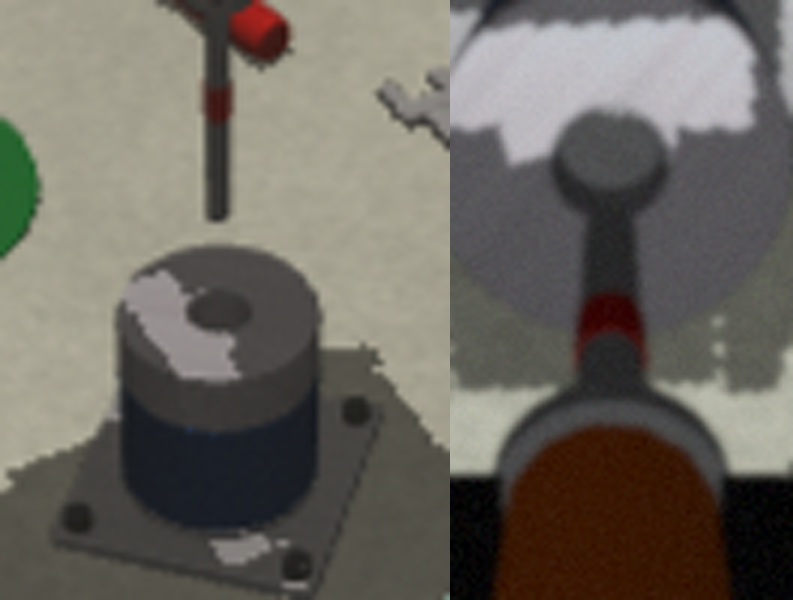

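The side view shows the rod at column ~281.2, tip (281,197), over the hole at (281.6,211.8). The wrist view shows the hole at (277.3,187.6) and the band's edges at rows ~218 and ~228. I'll solve for the offset from these.

Run:
```python
from h import *
from scipy.optimize import least_squares
o=st();t=np.array(o['tcp_pos']);S=cams.calibration('side');W=cams.calibration('wrist')
cam=-np.array(W['R']).T@W['t']
print('hole: wrist',ray(W,[[277.3,187.6]],.1).round(4),'side',ray(S,[[281.6,211.8]],.1).round(4))
I=cv2.imread('pics/w7.png');print('wrist red rows col277',[(y,int(I[y,277,2])-int(I[y,277,1])) for y in range(212,236)])
for y in(206,210,223): print(y,I[y,262:294,1])
J=cv2.imread('pics/side7.png')
for y in(176,182,188,194): print('side',y,J[y,274:290,1])
for z0,row in((.052,218.1),(.068,228.2)):
    z=t[2]-.1232+z0
    def f(p):
        d=cam[:2]-p; d/=np.linalg.norm(d); return proj(W,[*(p+.005*d),z])-[277.5,row]
    print('wrist band',least_squares(f,t[:2]).x.round(4))
print(t)
```

```text
hole: wrist [[0.5142 0.0011 0.1   ]] side [[ 0.516  -0.0018  0.1   ]]
wrist red rows col277 [(212, 2), (213, -2), (214, 1), (215, 1), (216, 2), (217, 11), (218, 22), (219, 44), (220, 42), (221, 48), (222, 46), (223, 49), (224, 47), (225, 49), (226, 50), (227, 29), (228, 10), (229, -1), (230, 0), (231, 0), (232, 1), (233, 1), (234, 3), (235, 2)]
206 [85 81 81 83 84 88 85 80 72 57 44 37 40 37 42 40 38 38 34 39 49 60 80 84
 86 83 82 80 81 85 86 86]
210 [83 88 84 83 81 84 85 78 72 46 42 37 39 37 41 38 39 38 38 39 48 60 77 81
 84 84 82 84 86 83 83 80]
223 [78 77 82 84 82 80 72 57 36  9  5  0  7  2  6  1  6  8  1  0  2 19 37 60
 75 79 81 81 82 84 81 86]
side 176 [159 157 160 160 128  52  25  28  26  71 149 161 161 162 165 168]
side 182 [163 162 164 164 163  80  51  52  50 116 155 161 161 162 163 163]
side 188 [165 164 162 161 158  81  51  51  51 119 157 162 164 166 166 162]
side 194 [158 159 162 161 161  95  58  53  51 120 160 164 162 160 161 163]
wrist band [0.5148 0.0011]
wrist band [0.5159 0.0008]
[0.51508471 0.00081492 0.27320257]
```

Both views agree that rod and hole are aligned within about 1 mm. I'll lower the probe slowly, with a check at the halfway point.

```bash
python3 -m crank '0.015 0.0005 0 0.005 0 0 0;0.015 0.0005 0 0.013 0 0 0;0.015 0.0005 0 0.021 0 0 0;0.015 0.0005 0 0.029 0 0 0;0.015 0.0005 0 0.037 0 0 0;0.015 0.0005 0 0.044 0 0 0;0.015 0.0005 0 0.048 0 0 0;0.015 0.0005 0 0.05 0 0 0' 30; python3 -m crank '0.015 0 0 0 0 0 0;0.015 0 0 0.005 0 0 0;0.015 0 0 0.01 0 0 0;0.015 0 0 0.015 0 0 0;0.015 0 0 0.02 0 0 0;0.015 0 0 0.025 0 0 0;0.015 0 0 0.028 0 0 0;0.015 0 0 0.03 0 0 0' 30;  python3 - <<'E'
from h import *
o=st();print(o['wrist_torque'],o['tcp_pos'],rot(o).as_matrix()[:,2].round(4))
im,c=cap('side','side8.png');im2,c2=cap('wrist','w8.png')
a=cv2.resize(im[160:260,245:320],(450,600),interpolation=cv2.INTER_CUBIC);b=cv2.resize(im2[120:260,240:320],(343,600),interpolation=cv2.INTER_CUBIC)
cv2.imwrite('pics/c8.png',np.hstack([a,b])[:,:,::-1])
E
```

```text
t: 18.1
tcp_pos: [0.5145, 0.0014, 0.2228]
eef_rot: [-0.0, 0.133, 0.991, 0.0]
contact_force: [-0.1, 0.4, -0.9]
gripper_width: 0.277
gripper_force: 30.2
t: 18.9
tcp_pos: [0.5145, 0.0014, 0.1929]
eef_rot: [-0.0, 0.133, 0.991, 0.0]
contact_force: [-0.0, 0.5, 0.1]
gripper_width: 0.274
gripper_force: 30.2
[ 0.03063888 -0.01854139 -0.015335  ] [0.51452128 0.00141811 0.19288913] [-3.e-04  1.e-04 -1.e+00]
```

View pics/c8.png

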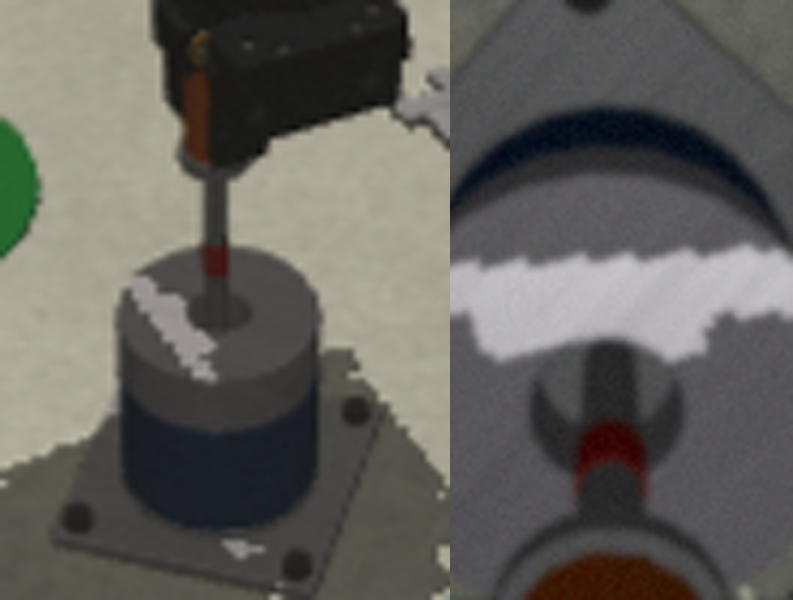

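The side view shows the rod entering at crop column 215 against the hole centre at 219; in the wrist view it is 609 against 607. I'll correct by under 1 mm and lower to depth.

```bash
python3 -m crank '0.015 -0.0007 -0.0004 0 0 0 0;0.015 -0.0007 -0.0004 0.004 0 0 0;0.015 -0.0007 -0.0004 0.009 0 0 0;0.015 -0.0007 -0.0004 0.014 0 0 0;0.015 -0.0007 -0.0004 0.019 0 0 0;0.015 -0.0007 -0.0004 0.024 0 0 0;0.015 -0.0007 -0.0004 0.027 0 0 0;0.015 -0.0007 -0.0004 0.0295 0 0 0' 30; python3 -m crank '0.015 0 0 0 0 0 0;0.015 0 0 0 0 0 0;0.015 0 0 0 0 0 0;0.015 0 0 0 0 0 0;0.015 0 0 0 0 0 0;0.015 0 0 0 0 0 0;0.015 0 0 0 0 0 0;0.015 0 0 0 0 0 0' 30;  python3 - <<'E'
from h import *
o=st();print(o['wrist_torque'],o['tcp_pos'],rot(o).as_matrix()[:,2].round(4))
im,c=cap('side','side9.png');im2,c2=cap('wrist','w9.png');im3,_=cap('top','top9.png')
t=np.array(o['tcp_pos']);X=[t+[0,0,dz] for dz in(-.0552,-.0632,-.0712)]
print('pred band top,mid,bottom axis',proj(c,X).round(2).tolist())
print('side red rows',[(y,int(im[y,281,0])-int(im[y,281,1])) for y in range(198,220)])
a=cv2.resize(im[160:260,245:320],(450,600),interpolation=cv2.INTER_CUBIC);b=cv2.resize(im2[120:260,240:320],(343,600),interpolation=cv2.INTER_CUBIC)
cv2.imwrite('pics/c9.png',np.hstack([a,b])[:,:,::-1])
E
```

```text
t: 19.8
tcp_pos: [0.5151, 0.0008, 0.1634]
eef_rot: [-0.0, 0.133, 0.991, -0.0]
contact_force: [-0.7, -0.2, -1.2]
gripper_width: 0.275
gripper_force: 30.2
t: 20.6
tcp_pos: [0.5151, 0.0008, 0.1637]
eef_rot: [-0.0, 0.133, 0.991, -0.0]
contact_force: [-1.2, 0.1, -1.5]
gripper_width: 0.273
gripper_force: 30.2
[-0.00509704 -0.01322432 -0.02531161] [0.51514348 0.00081897 0.16373322] [-0.  0. -1.]
pred band top,mid,bottom axis [[280.64, 208.82], [280.66, 211.24], [280.67, 213.65]]
side red rows [(198, 2), (199, 2), (200, 2), (201, 2), (202, 1), (203, 3), (204, 1), (205, 2), (206, 1), (207, 1), (208, 2), (209, 2), (210, 27), (211, 39), (212, 39), (213, 41), (214, 40), (215, 18), (216, 6), (217, 3), (218, 4), (219, 3)]
```

View pics/c9.png

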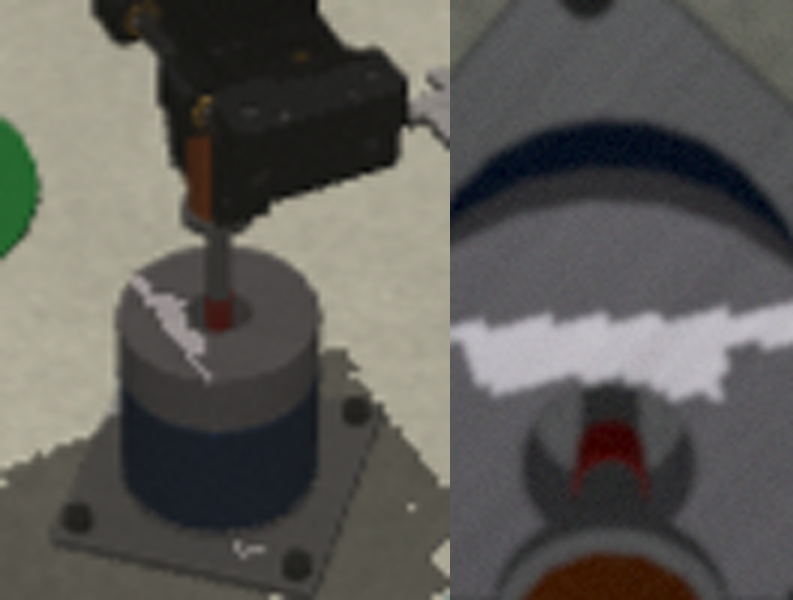

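The band straddles the well's top face: side rows 210–215, with the hole centre at 211.4. The rod is within about 1 mm of the hole's middle in both views. One last 0.5 mm trim, settle, then hand in.

```bash
python3 -m crank '0.015 0.0002 -0.0004 0.0005 0 0 0;0.015 0.0002 -0.0004 0.0005 0 0 0;0.015 0.0002 -0.0004 0.0005 0 0 0;0.015 0.0002 -0.0004 0.0005 0 0 0;0.015 0.0002 -0.0004 0.0005 0 0 0;0.015 0.0002 -0.0004 0.0005 0 0 0;0.015 0.0002 -0.0004 0.0005 0 0 0;0.015 0.0002 -0.0004 0.0005 0 0 0' 30; python3 -c "
from plant import r
print(r.job_done())"
```

```text
t: 21.55
tcp_pos: [0.5149, 0.0005, 0.1632]
eef_rot: [0.0, 0.133, 0.991, -0.0]
contact_force: [-0.1, 0.5, -0.8]
gripper_width: 0.275
gripper_force: 30.2
the job is handed in; nothing more can be done
None
```

I handed the job in at 21.6 s: the lid sits knob up on the green mat, and the orange probe hangs upright in the well's hole with its red band level with the top face, about 1 mm from centre by camera; no verdict came back.

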